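# Pack the wine samples by lot colour

### The arm

A 6-joint arm with a two-finger parallel gripper is mounted at the origin on the work surface. World frame = base frame: x ahead of the robot, y to its left, z up, the work surface at z = 0. Lengths are in m, angles in rad, forces in N, time in s.
With the tool pointing down it reaches from about 0.375 to 0.925 m from the base axis. Payload 5.7 kg.
Tool frame: the origin (TCP) lies at the very end of the fingers, on their centre line; the grasp point (between the pads) lies 19 mm behind it; z points along the fingers, y is the line along which they close (so a half turn about z gives the same grasp; the last joint's range is limited). The gripper opens to 85 mm and grips with 20 to 120 N. Pads are 22 mm wide; open, the fingers measure 114 mm over their backs; the gripper's body (76 mm by 85 mm) begins 54 mm behind the grasp point. The pads swing forward as they close: fully open they stand 13 mm farther back than shut.
Start: joints at [-1.329, 0.359, 1.51, -0, 1.272, -0.115], TCP at [0.21, -0.562, 0.231] pointing down, gripper open.
Joint ranges: [-2.97, 2.97], [-1.01, 2.36], [0.21, 2.38], [-0.96, 4.11], [0.2, 2.71], [-2.98, 2.98]. Speed limits (rad/s): [2.39, 2.39, 3.14, 3.14, 3.14, 3.14].

### API

Orientations are given as [roll, pitch, yaw] about the fixed x, y, z axes, in that order (R = Rz(yaw) Ry(pitch) Rx(roll)).
In Python, from station import arm gives the robot as it stands.
- The arm moves only by the shell command python3 -m jog 'ROWS' [FORCE]. ROWS is JSON, a list of rows, each an object of numbers: "wx", "wy", "wz": the turn, a rotation vector about the tool's x, y, z in rad; "dx", "dy", "dz": the shift along the tool's x, y, z in mm; "grip": the gripper's target within -1 to 1 (fully open at 1, half-way at 0, shut at -1). In form: [{"wx": .., "wy": .., "wz": .., "dx": .., "dy": .., "dz": .., "grip": ..}, ...]. A call has 1 to 20 rows; each row shifts and turns the commanded pose from where the row before left it, along the tool's axes as they then stand; what a row does not reach is not made up. A row lasts 1/12 s, in which the tool goes at most 41.7 mm and 7.16 degrees, less where a joint would pass 70% of its speed; a pose out of reach is approached as far as the arm can. A call is refused whole if a number of a shift passes 41.7 or a number of a turn 0.125, either way. A call with a gripper value outside its range is refused whole. The fingers move at their own pace and stop on an object; FORCE is the grip in N (left out, the last holds). Time passes only in rows, so rows that do not move let the fingers close. It gives the time, the measured TCP pose, the force, the opening and the grip force at its end, in the units of the state.
- arm.get_obs(): the state, without advancing time (a new reading comes with each control period).
- arm.capture(name): name is "side" or "top" or "wrist"; returns the picture (384x512x3 uint8, red, green, blue); there is no depth.
- arm.camera_params(name): a dict with "K" (3x3 intrinsics, pixels), "k1" (the pictures are not rectified: a ray, as slopes to the right and down, at radius r is drawn at 1 + k1 r^2 times it, then the intrinsics apply), "camera_from_world" (4x4, takes a point from world to camera coordinates); the wrist camera has in their place "tool_from_camera" (4x4, takes a point from camera to tool coordinates, whose origin is the TCP and whose axes are the flange's). Camera axes: x right, y down, z forward; pixel columns grow to the right and rows downward; lengths in m; the calibration is good to about 2 mm. A picture is of the moment at which its call begins: read the wrist's pose just before it. camera_params takes no time and is no camera call.
- arm.hand_in(): hands the job in; it is judged then, once.
The state is a dict: "clock": time; "q": joint angles; "qvel": joint speeds; "joint_efforts": joint torques, N m; "tool_pos": TCP position; "tool_rot": TCP orientation; "force": force on the tool from outside, world axes, zero at the start; "wrist_torque": the same for the moment, N m; "finger_gap": opening from 0.0 (shut) to 1.0 (fully open); "grip_force": force on a finger pad.
Only numpy, scipy, OpenCV 4.12 (cv2) and the standard library are available. Lean on these libraries where they do the work, as an engineer would, in place of code of your own. Each camera call takes 0.05 s, during which the arm holds its last target. There are 200 camera calls.

### The job

Pack the four round dark wine sample bottles with the yellow labels: stand each one upright on the floor of the low open carton whose colour matches its capsule (red, green, blue, white). Set the bottles down without dropping them or knocking any over, and leave the two square amber oil bottles standing where they are.

Things in the scene. Friction and masses are not known exactly. Their poses are not given: they have to be found in the camera images.
- wine_red: loose wine sample bottle, red capsule: round, near-black glass, broad yellow label band round the body, standing upright. 115 mm high: straight body 38 mm in diameter up to 75 mm, shoulder narrowing up to 90 mm, above that the red neck capsule (18 mm in diameter, 21 mm at its top). About 0.17 kg. Origin: centre of its underside, z up; its yaw means nothing
- wine_green: loose wine sample bottle, green capsule: round, near-black glass, broad yellow label band round the body, standing upright. 115 mm high: straight body 38 mm in diameter up to 75 mm, shoulder narrowing up to 90 mm, above that the green neck capsule (18 mm in diameter, 21 mm at its top). About 0.17 kg. Origin: centre of its underside, z up; its yaw means nothing
- wine_blue: loose wine sample bottle, blue capsule: round, near-black glass, broad yellow label band round the body, standing upright. 115 mm high: straight body 38 mm in diameter up to 75 mm, shoulder narrowing up to 90 mm, above that the blue neck capsule (18 mm in diameter, 21 mm at its top). About 0.17 kg. Origin: centre of its underside, z up; its yaw means nothing
- wine_white: loose wine sample bottle, white capsule: round, near-black glass, broad yellow label band round the body, standing upright. 115 mm high: straight body 38 mm in diameter up to 75 mm, shoulder narrowing up to 90 mm, above that the white neck capsule (18 mm in diameter, 21 mm at its top). About 0.17 kg. Origin: centre of its underside, z up; its yaw means nothing
- carton_red: low open cardboard carton bottom with red inner floor and red rim, fixed to the bench: 66 x 66 mm outside, 58 x 58 mm inside, walls 4 mm thick and 26 mm high, floor 4 mm thick. Origin: centre of its underside on the bench; x and y along its sides, z up
- carton_green: low open cardboard carton bottom with green inner floor and green rim, fixed to the bench: 66 x 66 mm outside, 58 x 58 mm inside, walls 4 mm thick and 26 mm high, floor 4 mm thick. Origin: centre of its underside on the bench; x and y along its sides, z up
- carton_blue: low open cardboard carton bottom with blue inner floor and blue rim, fixed to the bench: 66 x 66 mm outside, 58 x 58 mm inside, walls 4 mm thick and 26 mm high, floor 4 mm thick. Origin: centre of its underside on the bench; x and y along its sides, z up
- carton_white: low open cardboard carton bottom with white inner floor and white rim, fixed to the bench: 66 x 66 mm outside, 58 x 58 mm inside, walls 4 mm thick and 26 mm high, floor 4 mm thick. Origin: centre of its underside on the bench; x and y along its sides, z up
- oil_red: loose square amber oil bottle with red cap and no label, standing upright, to be left alone: body 40 x 40 mm and 70 mm high, round neck and cap (24 mm in diameter) up to 100 mm. Origin: centre of its underside; x and y along its sides, z up
- oil_green: loose square amber oil bottle with green cap and no label, standing upright, to be left alone: body 40 x 40 mm and 70 mm high, round neck and cap (24 mm in diameter) up to 100 mm. Origin: centre of its underside; x and y along its sides, z up
Things that resemble listed ones, but are neither listed nor needed, are in the scene too. Leave any pink look-alike of the wine_green alone. Leave any pink look-alike of the wine_blue alone.

How it is judged:
By the outcome, as a careful person would: the job done as asked, in the order asked, and still so for the second after the job is handed in, with the robot touching nothing.
It also fails if it takes over 115 s, if anything falls off the work surface, if the arm or the gripper's body presses on something with over 40 N, if the wrist force passes 120 N, or if a joint passes its speed limit or range.

## Working session

There is one attempt and no reset: what is moved stays moved. The work goes in short steps, Python scripts to look and compute and a shell command to move; the robot and the scene stay as the last step left them, time stands still between calls to the robot, and variables do not carry over. Pictures are saved under pics/ and viewed, at most 16 in all, crops included, and the job is handed in when it is done.

```bash
mkdir -p pics; ls
python3 - <<'E'
from station import arm
import cv2,numpy as np
np.set_printoptions(precision=4,suppress=True)
for n in("top","side"):
    im=arm.capture(n); cv2.imwrite(f"pics/{n}0.png",cv2.resize(im[:,:,::-1],(800,600),interpolation=cv2.INTER_CUBIC)); np.save(f"pics/{n}0.npy",im)
    p=arm.camera_params(n); print(n,p["K"],p["k1"],p["camera_from_world"])
print(arm.camera_params("wrist")); print(arm.get_obs())
E
```

```text
pics
top [[495.5044   0.     255.5346]
 [  0.     495.5044 189.0725]
 [  0.       0.       1.    ]] -0.13595818271828075 [[-0.0258 -0.9995  0.0202  0.0045]
 [-0.9945  0.0236 -0.1018  0.5304]
 [ 0.1013 -0.0227 -0.9946  1.2361]
 [ 0.      0.      0.      1.    ]]
side [[369.3986   0.     262.3558]
 [  0.     369.3986 189.4827]
 [  0.       0.       1.    ]] -0.006795432676395512 [[-0.9767 -0.2145  0.0005  0.5385]
 [-0.1389  0.6306 -0.7636  0.1108]
 [ 0.1635 -0.7459 -0.6457  0.8783]
 [ 0.      0.      0.      1.    ]]
{'K': array([[289.711 ,   0.    , 256.7173],
       [  0.    , 289.711 , 196.3976],
       [  0.    ,   0.    ,   1.    ]]), 'k1': 0.025086014180216044, 'tool_from_camera': array([[-0.0008, -0.9557, -0.2943,  0.0742],
       [ 1.    , -0.0006, -0.0008,  0.0002],
       [ 0.0006, -0.2943,  0.9557, -0.1419],
       [ 0.    ,  0.    ,  0.    ,  1.    ]])}
{'clock': 0.1, 'q': array([-1.3291,  0.3594,  1.5113,  0.    ,  1.2725, -0.1151]), 'qvel': array([-0.0024, -0.0016, -0.0018, -0.0001, -0.0004,  0.0007]), 'joint_efforts': array([ -0.0006, -52.8654, -27.9352,  -0.0003,   0.0051,  -0.    ]), 'tool_pos': array([ 0.2094, -0.5616,  0.2305]), 'tool_rot': array([-3.1399, -0.0002,  0.3568]), 'force': array([-0.0704,  0.9296,  0.0172]), 'wrist_torque': array([0.0099, 0.0375, 0.001 ]), 'grip_force': 0.0, 'finger_gap': 1.0014149515373882}
```

View pics/top0.png

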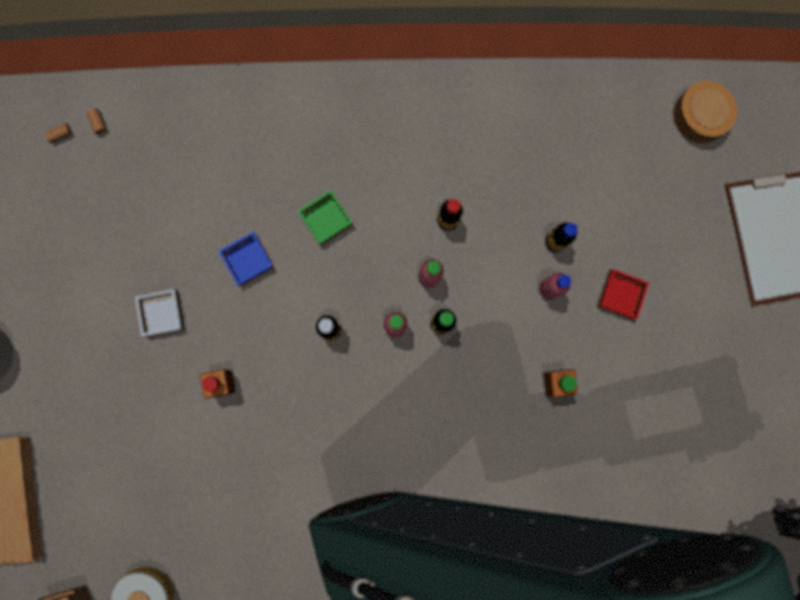

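View pics/side0.png

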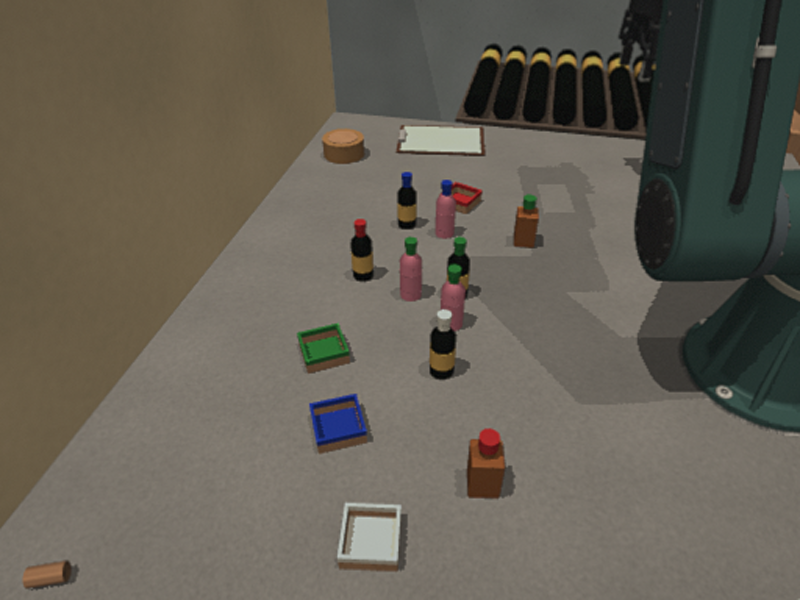

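The top view (800x600) shows:
- **Wine bottles:** red (453,207), green (446,319), blue (570,230), white (327,326).
- **Cartons:** white (159,313), blue (247,259), green (326,218), red (624,294).

What could be mistaken for what, by capsule or cap pixel:
- **Red:** wine (453,207) has a dark body and yellow label. The oil bottle (210,384) is square and amber.
- **Green:** wine (446,319) has a dark body. Pink look-alikes are at (432,267) and (396,322), and the oil bottle is at (568,384).
- **Blue:** wine (570,230) is dark. The pink look-alike is at (563,282).
- **White:** only (327,326).

I choose the four dark bodies with yellow labels.

```bash
cat > h.py <<'E'
import numpy as np,cv2
from station import arm
from scipy.spatial.transform import Rotation as R
np.set_printoptions(precision=4,suppress=True)
def ray(p,uv,Twc=None):
    K=p["K"]; d=np.array([p["k1"],0,0,0,0])
    n=cv2.undistortPoints(np.array([[uv]],float),K,d)[0,0]
    T=np.linalg.inv(p["camera_from_world"]) if Twc is None else Twc
    return T[:3,3],T[:3,:3]@np.array([n[0],n[1],1])
def onplane(p,uv,z,Twc=None):
    o,d=ray(p,uv,Twc); return o+d*(z-o[2])/d[2]
def wrist_T(o,p):
    T=np.eye(4);T[:3,:3]=R.from_euler('xyz',o["tool_rot"]).as_matrix();T[:3,3]=o["tool_pos"];return T@p["tool_from_camera"]
def blobs(im,col,amin):
    h=cv2.cvtColor(im,cv2.COLOR_RGB2HSV);H,S,V=[h[:,:,i].astype(int) for i in range(3)]
    m={'red':((H<4)|(H>176))&(S>180)&(V>90),'green':(H>45)&(H<75)&(S>150)&(V>70),
       'blue':(H>110)&(H<130)&(S>150)&(V>70),'white':(S<35)&(V>150)}[col]
    n,l,st,c=cv2.connectedComponentsWithStats(m.astype(np.uint8))
    return [(st[i,4],c[i],st[i,:4]) for i in range(1,n) if st[i,4]>=amin]
def go(x,y,z,yaw=None):
    "shift left to reach a world target, in tool mm, and turn"
    o=arm.get_obs();M=R.from_euler('xyz',o["tool_rot"])
    print("move mm",(1e3*M.inv().apply(np.array([x,y,z])-o["tool_pos"])).round(1),"from",o["tool_pos"],o["tool_rot"],o["clock"])
    if yaw is not None: print("turn",(R.from_euler('xyz',[np.pi,0,yaw]).as_matrix().T@M.as_matrix()).round(3).tolist(), R.as_rotvec(M.inv()*R.from_euler('xyz',[np.pi,0,yaw])))
E
python3 - <<'E'
from h import *
for n in("top","side"):
    im=np.load(f"pics/{n}0.npy");p=arm.camera_params(n)
    for c in('red','green','blue','white'):
        for a,uv,b in blobs(im,c,40 if n=="top" else 30):
            print(n,c,a,uv,b,"z.105",onplane(p,uv,.105)[:2],"z.02",onplane(p,uv,.02)[:2])
im=np.load("pics/top0.npy")[110:260,190:390]
cv2.imwrite("pics/crop.png",cv2.resize(im[:,:,::-1],(800,600),interpolation=cv2.INTER_CUBIC))
E
```

```text
top red 48 [289.7708 131.75  ] [286 129   9   7] z.105 [ 0.6604 -0.0936] z.02 [ 0.679  -0.1018]
top red 490 [397.3633 189.1571] [384 173  27  31] z.105 [ 0.514  -0.3519] z.02 [ 0.5221 -0.3787]
top red 55 [134.4    245.4364] [131 242   8   8] z.105 [0.3947 0.2844] z.02 [0.3942 0.3034]
top green 60 [285.5 203.5] [281 199   9  10] z.105 [ 0.4861 -0.0775] z.02 [ 0.4922 -0.0846]
top green 59 [363.     245.0169] [359 241   9   9] z.105 [ 0.3818 -0.2606] z.02 [ 0.3803 -0.2809]
top blue 55 [364.5636 146.5455] [361 143   8   8] z.105 [ 0.6205 -0.2758] z.02 [ 0.6362 -0.2972]
top blue 523 [158.2008 166.2639] [145 150  28  32] z.105 [0.5832 0.2259] z.02 [0.5962 0.2408]
top blue 48 [360.625  179.7292] [357 176   8   8] z.105 [ 0.5391 -0.2619] z.02 [ 0.549  -0.2822]
top white 2417 [493.5619 151.2449] [469 115  43  76] z.105 [ 0.6041 -0.6097] z.02 [ 0.6186 -0.6551]
top white 359 [103.337  201.7994] [ 93 190  21  24] z.105 [0.5004 0.3594] z.02 [0.5075 0.3839]
top white 40 [208.075 207.8  ] [205 205   7   7] z.105 [0.4803 0.1073] z.02 [0.486  0.1136]
top white 183 [ 88.8852 375.3934] [ 73 369  32  15
[... 309 characters left out ...]
8] z.02 [ 0.4973 -0.1215]
side green 30 [217.0333 215.5667] [208 208  15  18] z.105 [0.6113 0.1736] z.02 [0.6445 0.0916]
side green 236 [205.3644 223.072 ] [192 216  27  16] z.105 [0.6281 0.2001] z.02 [0.6639 0.1222]
side blue 32 [285.25   117.9688] [283 115   6   7] z.105 [ 0.5402 -0.2666] z.02 [ 0.5624 -0.417 ]
side blue 625 [215.3328 269.472 ] [198 252  36  32] z.105 [0.5713 0.3088] z.02 [0.5984 0.2478]
side white 747 [282.      88.6801] [256  81  52  17] z.105 [ 0.5845 -0.4608] z.02 [ 0.6136 -0.6415]
side white 46 [283.8696 200.6957] [280 198   9   6] z.105 [0.4814 0.0969] z.02 [0.4944 0.0029]
side white 998 [237.985  342.4008] [216 322  41  37] z.105 [0.4945 0.4337] z.02 [0.5095 0.3921]
```

View pics/crop.png

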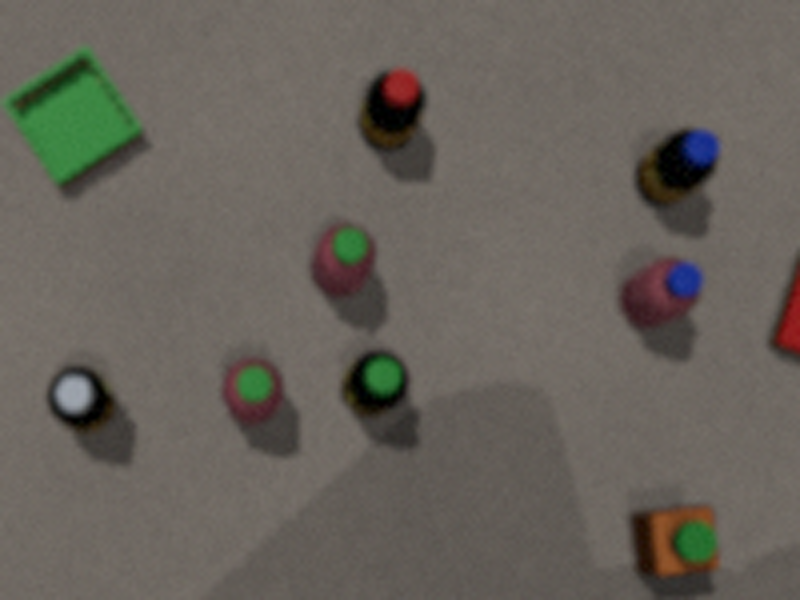

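The crop confirms it: the dark bodies with yellow labels carry red (402,88), blue (700,148), green (382,378) and white (72,393). The pink ones stay put. I'll turn to yaw 0.8, which keeps the fingers clear of the pink neighbours, and go above the red one.

```bash
python3 -m jog '[{"wz":-0.11},{"wz":-0.11},{"wz":-0.11},{"wz":-0.11},{"dx":40},{"dx":40},{"dx":40},{"dx":40},{"dx":40},{"dx":40},{"dx":40},{"dx":40},{"dx":40},{"dx":40},{"dx":40},{"dx":40},{"dx":40},{"dx":40},{"dx":40},{"dx":40}]' 60
cat > look.py <<'E'
import sys
from h import *
name,cols=sys.argv[1],sys.argv[2].split(',')
o=arm.get_obs();im=arm.capture("wrist");p=arm.camera_params("wrist");T=wrist_T(o,p)
cv2.imwrite(f"pics/{name}.png",im[:,:,::-1])
print(o["tool_pos"],o["tool_rot"],o["clock"],o["finger_gap"])
for c in cols:
    for a,uv,b in blobs(im,c,150): print(c,a,uv.round(0),b,"z.115",onplane(p,uv,.115,T)[:2],"z.02",onplane(p,uv,.02,T)[:2])
E
python3 look.py w1 red,green,blue,white
```

```text
[ 0.2094 -0.5616  0.2305] [-3.1399 -0.0002  0.3568] 0.1 1.0014149515373882invalid input
```

View pics/w1.png

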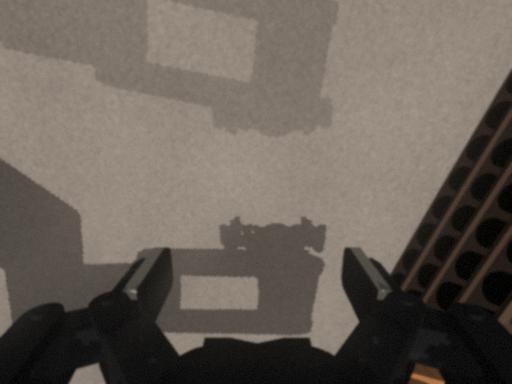

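The wrist picture shows bare bench between the fingers (tips around (165,260) and (350,260)). The move was refused as invalid, so I'll give every key in each row.

```bash
python3 -m jog '[{"wx":0,"wy":0,"wz":-0.11,"dx":0,"dy":0,"dz":0,"grip":1},{"wx":0,"wy":0,"wz":-0.11,"dx":0,"dy":0,"dz":0,"grip":1},{"wx":0,"wy":0,"wz":-0.11,"dx":0,"dy":0,"dz":0,"grip":1},{"wx":0,"wy":0,"wz":-0.11,"dx":0,"dy":0,"dz":0,"grip":1}]' 60
```

```text
clock: 0.48
tool_pos: [0.2095, -0.5619, 0.2309]
tool_rot: [-3.141, -0.0, 0.802]
force: [0.4, -0.2, -0.1]
finger_gap: 1.002
grip_force: 0.0
```

```bash
python3 -m jog '[{"dx":40,"grip":1},{"dx":40,"grip":1},{"dx":40,"grip":1},{"dx":40,"grip":1},{"dx":40,"grip":1},{"dx":40,"grip":1},{"dx":40,"grip":1},{"dx":40,"grip":1},{"dx":40,"grip":1},{"dx":40,"grip":1},{"dx":40,"grip":1},{"dx":40,"grip":1},{"dx":40,"grip":1},{"dx":40,"grip":1},{"dx":40,"grip":1},{"dx":40,"grip":1}]' || python3 -m jog '[{"wx":0,"wy":0,"wz":0,"dx":40,"dy":0,"dz":0,"grip":1},{"wx":0,"wy":0,"wz":0,"dx":40,"dy":0,"dz":0,"grip":1},{"wx":0,"wy":0,"wz":0,"dx":40,"dy":0,"dz":0,"grip":1},{"wx":0,"wy":0,"wz":0,"dx":40,"dy":0,"dz":0,"grip":1},{"wx":0,"wy":0,"wz":0,"dx":40,"dy":0,"dz":0,"grip":1},{"wx":0,"wy":0,"wz":0,"dx":40,"dy":0,"dz":0,"grip":1},{"wx":0,"wy":0,"wz":0,"dx":40,"dy":0,"dz":0,"grip":1},{"wx":0,"wy":0,"wz":0,"dx":40,"dy":0,"dz":0,"grip":1}]'
python3 look.py w1 red,green,blue,white
```

```text
clock: 1.15
tool_pos: [0.4341, -0.3316, 0.2312]
tool_rot: [-3.141, -0.0, 0.797]
force: [1.6, -2.0, -0.3]
finger_gap: 0.999
grip_force: 0.0
[ 0.4341 -0.3316  0.2312] [-3.1413 -0.      0.7966] 1.15 0.9988587573615058
red 2468 [339. 144.] [307 113  68  66] z.115 [ 0.5153 -0.3511] z.02 [ 0.5261 -0.3778]
green 287 [169. 171.] [158 162  23  19] z.115 [ 0.3902 -0.2626] z.02 [ 0.3549 -0.2567]
blue 390 [288.  40.] [277  29  23  23] z.115 [ 0.5388 -0.2596] z.02 [ 0.5583 -0.2526]
white 4656 [486. 268.] [439 205  73 120] z.115 [ 0.5407 -0.547 ] z.02 [ 0.5609 -0.6458]invalid input
```

```bash
python3 -m jog '[{"wx":0,"wy":0,"wz":0,"dx":41,"dy":-1,"dz":0,"grip":1},{"wx":0,"wy":0,"wz":0,"dx":41,"dy":-1,"dz":0,"grip":1},{"wx":0,"wy":0,"wz":0,"dx":41,"dy":-1,"dz":0,"grip":1},{"wx":0,"wy":0,"wz":0,"dx":41,"dy":-1,"dz":0,"grip":1},{"wx":0,"wy":0,"wz":0,"dx":41,"dy":-1,"dz":0,"grip":1},{"wx":0,"wy":0,"wz":0,"dx":41,"dy":-1,"dz":0,"grip":1},{"wx":0,"wy":0,"wz":0,"dx":41,"dy":0,"dz":0,"grip":1},{"wx":0,"wy":0,"wz":0,"dx":41,"dy":0,"dz":0,"grip":1},{"wx":0,"wy":0,"wz":0,"dx":0,"dy":0,"dz":0,"grip":1}]' 
python3 look.py w2 red,green,blue,white
```

```text
clock: 1.95
tool_pos: [0.6628, -0.089, 0.2308]
tool_rot: [3.141, -0.004, 0.801]
force: [0.5, -1.0, 0.5]
finger_gap: 0.999
grip_force: 0.0
[ 0.6628 -0.089   0.2308] [ 3.1412 -0.0045  0.8015] 1.95 0.9990518452312664
red 308 [258. 197.] [248 188  21  20] z.115 [ 0.6596 -0.0937] z.02 [ 0.6396 -0.1148]
green 3386 [131.  40.] [95  0 69 78] z.115 [0.6783 0.0701] z.02 [0.6652 0.1091]
green 204 [161. 239.] [153 231  17  16] z.115 [ 0.5628 -0.0584] z.02 [ 0.5073 -0.0666]
blue 362 [ 6. 13.] [ 0  0 14 28] z.115 [0.6242 0.1462] z.02 [0.5912 0.2133]
```

View pics/w2.png

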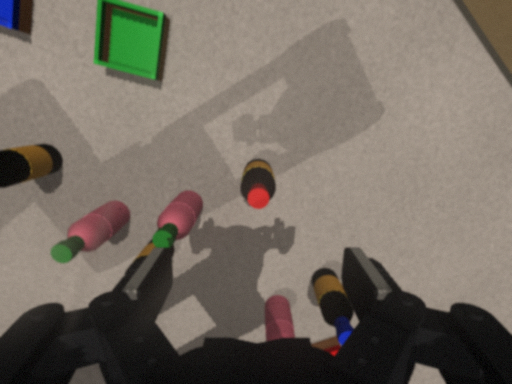

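The wrist picture shows the red capsule at (258,197), centred on its dark body with the yellow label. Its cast position of (0.660,-0.094) matches the top view. Descending to grip.

```bash
python3 -m jog '[{"wx":0,"wy":0,"wz":0,"dx":-6,"dy":1,"dz":30,"grip":1},{"wx":0,"wy":0,"wz":0,"dx":0,"dy":0,"dz":35,"grip":1},{"wx":0,"wy":0,"wz":0,"dx":0,"dy":0,"dz":35,"grip":1},{"wx":0,"wy":0,"wz":0,"dx":0,"dy":0,"dz":35,"grip":1},{"wx":0,"wy":0,"wz":0,"dx":0,"dy":0,"dz":30,"grip":1},{"wx":0,"wy":0,"wz":0,"dx":0,"dy":0,"dz":18,"grip":1},{"wx":0,"wy":0,"wz":0,"dx":0,"dy":0,"dz":0,"grip":-1},{"wx":0,"wy":0,"wz":0,"dx":0,"dy":0,"dz":0,"grip":-1},{"wx":0,"wy":0,"wz":0,"dx":0,"dy":0,"dz":0,"grip":-1},{"wx":0,"wy":0,"wz":0,"dx":0,"dy":0,"dz":0,"grip":-1},{"wx":0,"wy":0,"wz":0,"dx":0,"dy":0,"dz":0,"grip":-1},{"wx":0,"wy":0,"wz":0,"dx":0,"dy":0,"dz":0,"grip":-1},{"wx":0,"wy":0,"wz":0,"dx":0,"dy":0,"dz":0,"grip":-1},{"wx":0,"wy":0,"wz":0,"dx":0,"dy":0,"dz":0,"grip":-1}]' 40
```

```text
clock: 3.17
tool_pos: [0.6552, -0.0999, 0.0495]
tool_rot: [3.14, -0.0, 0.797]
force: [-2.4, -0.9, 6.8]
finger_gap: 0.43
grip_force: 40.5
```

```bash
python3 -m jog '[{"wx":0,"wy":0,"wz":0,"dx":0,"dy":0,"dz":-15,"grip":-1},{"wx":0,"wy":0,"wz":0,"dx":0,"dy":0,"dz":-35,"grip":-1},{"wx":0,"wy":0,"wz":0,"dx":0,"dy":0,"dz":-35,"grip":-1},{"wx":0,"wy":0,"wz":0,"dx":0,"dy":0,"dz":-35,"grip":-1},{"wx":0,"wy":0,"wz":0,"dx":0,"dy":0,"dz":-25,"grip":-1},{"wx":0,"wy":0,"wz":0,"dx":0,"dy":0,"dz":0,"grip":-1}]'
python3 - <<'E'
from h import *
o=arm.get_obs();im=arm.capture("wrist");p=arm.camera_params("wrist")
cv2.imwrite("pics/w3.png",im[:,:,::-1])
T=p["tool_from_camera"]
for a,uv,b in blobs(im,'red',100):
    # capsule top is ~66 mm behind the TCP in tool z
    print(a,uv,b,"tool mm",1e3*onplane(p,uv,-.066,T))
print(o["tool_pos"],o["tool_rot"],o["force"],o["finger_gap"])
E
```

```text
clock: 3.67
tool_pos: [0.6586, -0.1004, 0.2001]
tool_rot: [3.132, -0.006, 0.797]
force: [2.1, -0.0, -0.4]
finger_gap: 0.433
grip_force: 40.6
3517 [259.5653 306.9983] [228 262  62  81] tool mm [ 14.9758   0.6335 -66.    ]
[ 0.6586 -0.1004  0.2001] [ 3.1319 -0.0057  0.7971] [ 2.1197 -0.0404 -0.3952] 0.4328247747275304
```

View pics/w3.png

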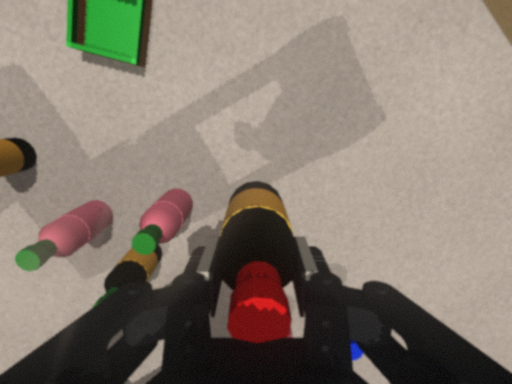

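The bottle is held upright, with its capsule at (260,310), about 8 mm off centre along tool +x. I'll allow for that when placing and move to the red carton.

```bash
python3 -m jog '[{"wx":0,"wy":0,"wz":0,"dx":-25,"dy":8,"dz":0,"grip":-1},{"wx":0,"wy":0,"wz":0,"dx":-35,"dy":12,"dz":0,"grip":-1},{"wx":0,"wy":0,"wz":0,"dx":-35,"dy":12,"dz":0,"grip":-1},{"wx":0,"wy":0,"wz":0,"dx":-35,"dy":12,"dz":0,"grip":-1},{"wx":0,"wy":0,"wz":0,"dx":-35,"dy":12,"dz":0,"grip":-1},{"wx":0,"wy":0,"wz":0,"dx":-35,"dy":11,"dz":0,"grip":-1},{"wx":0,"wy":0,"wz":0,"dx":-35,"dy":11,"dz":0,"grip":-1},{"wx":0,"wy":0,"wz":0,"dx":-35,"dy":11,"dz":0,"grip":-1},{"wx":0,"wy":0,"wz":0,"dx":-20,"dy":6,"dz":0,"grip":-1},{"wx":0,"wy":0,"wz":0,"dx":-10,"dy":4,"dz":0,"grip":-1},{"wx":0,"wy":0,"wz":0,"dx":0,"dy":0,"dz":0,"grip":-1},{"wx":0,"wy":0,"wz":0,"dx":0,"dy":0,"dz":0,"grip":-1}]'
python3 - <<'E'
from h import *
go(.518,-.384,.06)
im=arm.capture("side")
cv2.imwrite("pics/s1.png",cv2.resize(im[60:240,180:420,::-1],(800,600),interpolation=cv2.INTER_CUBIC))
E
python3 look.py w4 red
```

```text
clock: 4.72
tool_pos: [0.5156, -0.3823, 0.192]
tool_rot: [-3.139, -0.001, 0.796]
force: [0.2, 0.1, -1.2]
finger_gap: 0.433
grip_force: 40.6
move mm [  0.4   3.2 132. ] from [ 0.5156 -0.3823  0.192 ] [-3.1392 -0.0009  0.7959] 4.7167
[ 0.516  -0.3817  0.1923] [-3.1395 -0.001   0.7971] 4.7667 0.42191682234592537
red 2475 [266. 166.] [227 136  75  63] z.115 [ 0.5423 -0.3638] z.02 [ 0.5313 -0.3789]
red 262 [261. 268.] [242 262  36  18] z.115 [ 0.478  -0.4248] z.02 [ 0.4391 -0.4664]
red 3077 [259. 312.] [228 277  62  66] z.115 [ 0.4463 -0.4554] z.02 [ 0.3937 -0.5102]
```

View pics/w4.png

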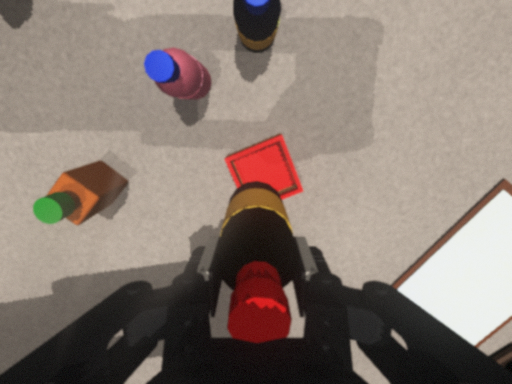

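The picture shows the red carton at its rim corners (226,157), (283,135) and (302,188), centred near (264,173). The bottle is directly above it after a 5 mm correction. Lowering now.

```bash
python3 -m jog '[{"wx":0,"wy":0,"wz":0,"dx":0,"dy":5,"dz":25,"grip":-1},{"wx":0,"wy":0,"wz":0,"dx":0,"dy":0,"dz":35,"grip":-1},{"wx":0,"wy":0,"wz":0,"dx":0,"dy":0,"dz":30,"grip":-1},{"wx":0,"wy":0,"wz":0,"dx":0,"dy":0,"dz":22,"grip":-1},{"wx":0,"wy":0,"wz":0,"dx":0,"dy":0,"dz":12,"grip":-1},{"wx":0,"wy":0,"wz":0,"dx":0,"dy":0,"dz":6,"grip":-1},{"wx":0,"wy":0,"wz":0,"dx":0,"dy":0,"dz":4,"grip":-1},{"wx":0,"wy":0,"wz":0,"dx":0,"dy":0,"dz":2,"grip":-1},{"wx":0,"wy":0,"wz":0,"dx":0,"dy":0,"dz":0,"grip":-1},{"wx":0,"wy":0,"wz":0,"dx":0,"dy":0,"dz":0,"grip":-1}]'
python3 - <<'E'
from h import *
go(.519,-.386,.0535)
im=arm.capture("side")
cv2.imwrite("pics/s2.png",cv2.resize(im[80:170,240:360,::-1],(800,600),interpolation=cv2.INTER_CUBIC))
E
```

```text
clock: 5.65
tool_pos: [0.5203, -0.3874, 0.0586]
tool_rot: [3.139, -0.0, 0.797]
force: [-0.3, -1.2, -2.1]
finger_gap: 0.427
grip_force: 40.6
move mm [ 0.1 -1.9  5.1] from [ 0.5203 -0.3874  0.0586] [ 3.1393 -0.0002  0.7969] 5.65
```

View pics/s2.png

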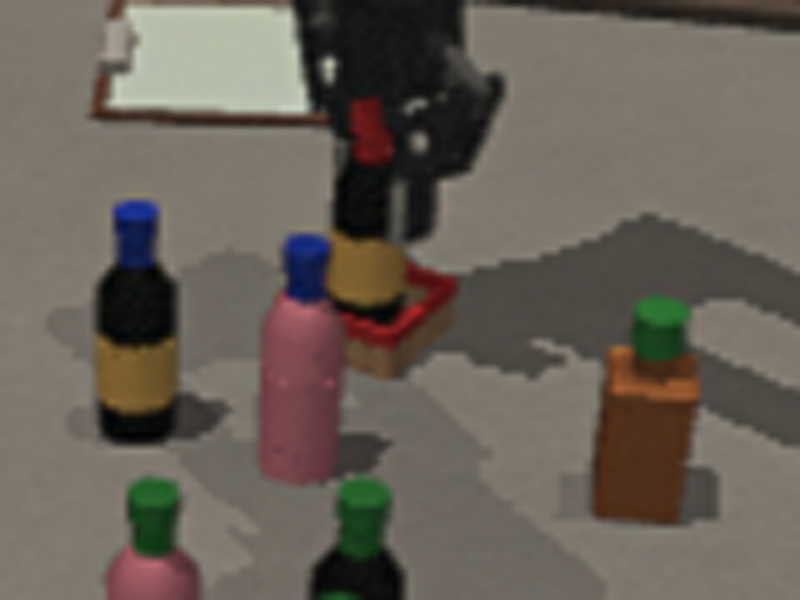

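The side view shows the red bottle within the red carton's walls (bottle (368,280), carton about (380,310)). Lowering the last 5 mm.

```bash
python3 -m jog '[{"wx":0,"wy":0,"wz":0,"dx":0,"dy":-1,"dz":2,"grip":-1},{"wx":0,"wy":0,"wz":0,"dx":0,"dy":-1,"dz":2,"grip":-1},{"wx":0,"wy":0,"wz":0,"dx":0,"dy":0,"dz":1,"grip":-1},{"wx":0,"wy":0,"wz":0,"dx":0,"dy":0,"dz":0,"grip":-1},{"wx":0,"wy":0,"wz":0,"dx":0,"dy":0,"dz":0,"grip":-1},{"wx":0,"wy":0,"wz":0,"dx":0,"dy":0,"dz":0,"grip":-1}]'
```

```text
clock: 6.2
tool_pos: [0.5181, -0.3857, 0.0535]
tool_rot: [3.141, -0.0, 0.797]
force: [-1.6, 0.7, 7.4]
finger_gap: 0.428
grip_force: 41.3
```

Touchdown. Releasing and rising.

```bash
python3 -m jog '[{"wx":0,"wy":0,"wz":0,"dx":0,"dy":0,"dz":0,"grip":0},{"wx":0,"wy":0,"wz":0,"dx":0,"dy":0,"dz":0,"grip":0.3},{"wx":0,"wy":0,"wz":0,"dx":0,"dy":0,"dz":0,"grip":0.7},{"wx":0,"wy":0,"wz":0,"dx":0,"dy":0,"dz":0,"grip":1},{"wx":0,"wy":0,"wz":0,"dx":0,"dy":0,"dz":0,"grip":1},{"wx":0,"wy":0,"wz":0,"dx":0,"dy":0,"dz":0,"grip":1},{"wx":0,"wy":0,"wz":0,"dx":0,"dy":0,"dz":-10,"grip":1},{"wx":0,"wy":0,"wz":0,"dx":0,"dy":0,"dz":-30,"grip":1},{"wx":0,"wy":0,"wz":0,"dx":0,"dy":0,"dz":-40,"grip":1},{"wx":0,"wy":0,"wz":0,"dx":0,"dy":0,"dz":-40,"grip":1},{"wx":0,"wy":0,"wz":0,"dx":0,"dy":0,"dz":-30,"grip":1},{"wx":0,"wy":0,"wz":0,"dx":0,"dy":0,"dz":-20,"grip":1},{"wx":0,"wy":0,"wz":0,"dx":0,"dy":0,"dz":0,"grip":1}]'
python3 - <<'E'
from h import *
go(.4857,-.077,.225)
E
python3 look.py w5 red
```

```text
clock: 7.28
tool_pos: [0.5205, -0.3876, 0.2291]
tool_rot: [3.131, -0.0, 0.797]
force: [0.7, -0.5, 0.4]
finger_gap: 0.999
grip_force: 0.0
move mm [ 197.9 -242.     1.7] from [ 0.5205 -0.3876  0.2291] [ 3.1312 -0.0003  0.7969] 7.2833
[ 0.5205 -0.3876  0.2291] [ 3.1312 -0.0003  0.7969] 7.2833 0.9986824185327529
red 1688 [257. 164.] [221 132  68  67] z.115 [ 0.5391 -0.3701] z.02 [ 0.5272 -0.3836]
```

```bash
python3 -m jog '[{"wx":0,"wy":0,"wz":0,"dx":18,"dy":-22,"dz":0,"grip":1},{"wx":0,"wy":0,"wz":0,"dx":25,"dy":-30,"dz":0,"grip":1},{"wx":0,"wy":0,"wz":0,"dx":25,"dy":-30,"dz":0,"grip":1},{"wx":0,"wy":0,"wz":0,"dx":25,"dy":-30,"dz":0,"grip":1},{"wx":0,"wy":0,"wz":0,"dx":25,"dy":-30,"dz":0,"grip":1},{"wx":0,"wy":0,"wz":0,"dx":25,"dy":-30,"dz":0,"grip":1},{"wx":0,"wy":0,"wz":0,"dx":25,"dy":-30,"dz":0,"grip":1},{"wx":0,"wy":0,"wz":0,"dx":18,"dy":-24,"dz":0,"grip":1},{"wx":0,"wy":0,"wz":0,"dx":10,"dy":-14,"dz":0,"grip":1},{"wx":0,"wy":0,"wz":0,"dx":2,"dy":-2,"dz":0,"grip":1},{"wx":0,"wy":0,"wz":0,"dx":0,"dy":0,"dz":0,"grip":1},{"wx":0,"wy":0,"wz":0,"dx":0,"dy":0,"dz":0,"grip":1},{"wx":0,"wy":0,"wz":0,"dx":0,"dy":0,"dz":0,"grip":1}]'
python3 look.py w6 green,red,white,blue
```

```text
clock: 8.42
tool_pos: [0.4836, -0.0758, 0.2221]
tool_rot: [3.141, 0.0, 0.796]
force: [0.1, -0.9, -0.4]
finger_gap: 1.002
grip_force: 0.0
[ 0.4836 -0.0758  0.2221] [3.1415 0.0004 0.796 ] 8.4167 1.0020377854715423
green 350 [193. 134.] [182 124  23  21] z.115 [ 0.4819 -0.0005] z.02 [0.4614 0.0079]
red 224 [448. 291.] [437 280  23  23] z.115 [ 0.5481 -0.2789] z.02 [ 0.5529 -0.3766]
white 762 [83. 32.] [68 16 30 33] z.115 [0.4788 0.1073] z.02 [0.4572 0.1569]
blue 198 [506. 243.] [499 233  13  20] z.115 [ 0.6149 -0.2717] z.02 [ 0.6453 -0.3668]
blue 335 [428. 285.] [417 273  22  23] z.115 [ 0.5378 -0.2594] z.02 [ 0.5386 -0.3497]
```

View pics/w6.png

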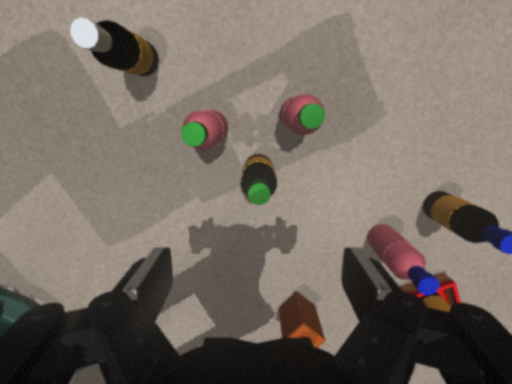

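The green wine capsule is at (259,192), with a dark body and yellow label. The two pink ones are behind it at (194,133) and (312,116), clear of the fingers. The offset is only about (2, 2) mm, so I'm descending to grip.

```bash
python3 -m jog '[{"wx":0,"wy":0,"wz":0,"dx":2,"dy":2,"dz":20,"grip":1},{"wx":0,"wy":0,"wz":0,"dx":0,"dy":0,"dz":35,"grip":1},{"wx":0,"wy":0,"wz":0,"dx":0,"dy":0,"dz":35,"grip":1},{"wx":0,"wy":0,"wz":0,"dx":0,"dy":0,"dz":35,"grip":1},{"wx":0,"wy":0,"wz":0,"dx":0,"dy":0,"dz":28,"grip":1},{"wx":0,"wy":0,"wz":0,"dx":0,"dy":0,"dz":14,"grip":1},{"wx":0,"wy":0,"wz":0,"dx":0,"dy":0,"dz":6,"grip":1},{"wx":0,"wy":0,"wz":0,"dx":0,"dy":0,"dz":0,"grip":0.2},{"wx":0,"wy":0,"wz":0,"dx":0,"dy":0,"dz":0,"grip":-1},{"wx":0,"wy":0,"wz":0,"dx":0,"dy":0,"dz":0,"grip":-1},{"wx":0,"wy":0,"wz":0,"dx":0,"dy":0,"dz":0,"grip":-1},{"wx":0,"wy":0,"wz":0,"dx":0,"dy":0,"dz":0,"grip":-1},{"wx":0,"wy":0,"wz":0,"dx":0,"dy":0,"dz":0,"grip":-1},{"wx":0,"wy":0,"wz":0,"dx":0,"dy":0,"dz":0,"grip":-1}]' 40
```

```text
clock: 9.63
tool_pos: [0.4872, -0.075, 0.0507]
tool_rot: [3.139, -0.001, 0.797]
force: [-1.3, -0.3, 7.3]
finger_gap: 0.43
grip_force: 40.2
```

```bash
python3 -m jog '[{"wx":0,"wy":0,"wz":0,"dx":0,"dy":0,"dz":-15,"grip":-1},{"wx":0,"wy":0,"wz":0,"dx":0,"dy":0,"dz":-35,"grip":-1},{"wx":0,"wy":0,"wz":0,"dx":0,"dy":0,"dz":-35,"grip":-1},{"wx":0,"wy":0,"wz":0,"dx":0,"dy":0,"dz":-35,"grip":-1},{"wx":0,"wy":0,"wz":0,"dx":0,"dy":0,"dz":-25,"grip":-1},{"wx":0,"wy":0,"wz":0,"dx":20,"dy":0,"dz":0,"grip":-1},{"wx":0,"wy":0,"wz":0,"dx":36,"dy":-1,"dz":0,"grip":-1},{"wx":0,"wy":0,"wz":0,"dx":36,"dy":-1,"dz":0,"grip":-1},{"wx":0,"wy":0,"wz":0,"dx":36,"dy":-1,"dz":0,"grip":-1},{"wx":0,"wy":0,"wz":0,"dx":36,"dy":0,"dz":0,"grip":-1},{"wx":0,"wy":0,"wz":0,"dx":22,"dy":0,"dz":0,"grip":-1},{"wx":0,"wy":0,"wz":0,"dx":10,"dy":0,"dz":0,"grip":-1},{"wx":0,"wy":0,"wz":0,"dx":0,"dy":0,"dz":0,"grip":-1},{"wx":0,"wy":0,"wz":0,"dx":0,"dy":0,"dz":0,"grip":-1},{"wx":0,"wy":0,"wz":0,"dx":0,"dy":0,"dz":0,"grip":-1}]'
cat > carton.py <<'E'
import sys
from h import *
# outer silhouette of a carton's floor+rim colour: min-area rect centre on z=.024
name,col=sys.argv[1:3]
o=arm.get_obs();im=arm.capture("wrist");p=arm.camera_params("wrist");T=wrist_T(o,p)
cv2.imwrite(f"pics/{name}.png",im[:,:,::-1])
h=cv2.cvtColor(im,cv2.COLOR_RGB2HSV);H,S,V=[h[:,:,i].astype(int) for i in range(3)]
m={'green':(H>45)&(H<75)&(S>120)&(V>50),'blue':(H>105)&(H<132)&(S>120)&(V>50),'white':(S<40)&(V>145)}[col].astype(np.uint8)
cs,_=cv2.findContours(m,cv2.RETR_EXTERNAL,cv2.CHAIN_APPROX_NONE)
for c in cs:
    if cv2.contourArea(c)<800: continue
    q=np.array([onplane(p,u,.026,T)[:2] for u in c[:,0]])
    r=cv2.minAreaRect((q*1e3).astype(np.float32)); print(cv2.boundingRect(c),"rect mm",np.round(r[0],1),np.round(r[1],1),round(r[2]))
print(o["tool_pos"],o["tool_rot"],o["force"],o["finger_gap"])
E
python3 carton.py w7 green; python3 carton.py w7b blue
```

```text
clock: 10.88
tool_pos: [0.6195, 0.0666, 0.1942]
tool_rot: [-3.141, 0.002, 0.796]
force: [-1.0, 0.1, -1.3]
finger_gap: 0.43
grip_force: 40.9
(222, 78, 75, 78) rect mm [664.1 111. ] [65.3 64.7] 32
[0.6195 0.0666 0.1942] [-3.1408  0.0016  0.7964] [-0.9765  0.097  -1.3356] 0.4301682183707361
(76, 17, 81, 94) rect mm [598.7 242.8] [66.4 67.9] 28
[0.6196 0.0665 0.1943] [-3.1409  0.0012  0.7958] [-0.1117  0.4451 -0.717 ] 0.4248837157322307
```

View pics/w7.png

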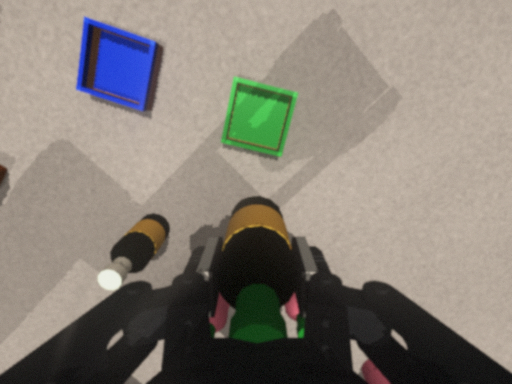

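The green carton (259,117) is seen whole, with its rectangle centred at (664,111) mm, and the blue carton at (599,243) mm. The bottle is held upright. Moving over and lowering.

```bash
python3 -m jog '[{"wx":0,"wy":0,"wz":0,"dx":18,"dy":0,"dz":0,"grip":-1},{"wx":0,"wy":0,"wz":0,"dx":27,"dy":1,"dz":0,"grip":-1},{"wx":0,"wy":0,"wz":0,"dx":15,"dy":0,"dz":0,"grip":-1},{"wx":0,"wy":0,"wz":0,"dx":3,"dy":0,"dz":0,"grip":-1},{"wx":0,"wy":0,"wz":0,"dx":0,"dy":0,"dz":0,"grip":-1},{"wx":0,"wy":0,"wz":0,"dx":0,"dy":0,"dz":25,"grip":-1},{"wx":0,"wy":0,"wz":0,"dx":0,"dy":0,"dz":35,"grip":-1},{"wx":0,"wy":0,"wz":0,"dx":0,"dy":0,"dz":25,"grip":-1},{"wx":0,"wy":0,"wz":0,"dx":0,"dy":0,"dz":10,"grip":-1},{"wx":0,"wy":0,"wz":0,"dx":0,"dy":0,"dz":0,"grip":-1},{"wx":0,"wy":0,"wz":0,"dx":0,"dy":0,"dz":0,"grip":-1}]'
python3 - <<'E'
from h import *
go(.664,.111,.0545)
E
```

```text
clock: 11.9
tool_pos: [0.6654, 0.1113, 0.0997]
tool_rot: [-3.141, 0.001, 0.796]
force: [0.7, -0.3, -1.0]
finger_gap: 0.424
grip_force: 40.8
move mm [-1.1 -0.8 45.2] from [0.6654 0.1113 0.0997] [-3.1412  0.0006  0.7962] 11.9
```

```bash
python3 -m jog '[{"wx":0,"wy":0,"wz":0,"dx":-1,"dy":-1,"dz":12,"grip":-1},{"wx":0,"wy":0,"wz":0,"dx":0,"dy":0,"dz":14,"grip":-1},{"wx":0,"wy":0,"wz":0,"dx":0,"dy":0,"dz":9,"grip":-1},{"wx":0,"wy":0,"wz":0,"dx":0,"dy":0,"dz":4,"grip":-1},{"wx":0,"wy":0,"wz":0,"dx":0,"dy":0,"dz":2,"grip":-1},{"wx":0,"wy":0,"wz":0,"dx":0,"dy":0,"dz":2,"grip":-1},{"wx":0,"wy":0,"wz":0,"dx":0,"dy":0,"dz":2,"grip":-1},{"wx":0,"wy":0,"wz":0,"dx":0,"dy":0,"dz":0,"grip":-1},{"wx":0,"wy":0,"wz":0,"dx":0,"dy":0,"dz":0,"grip":-1}]'
```

```text
clock: 12.65
tool_pos: [0.6649, 0.112, 0.0549]
tool_rot: [3.141, -0.001, 0.797]
force: [0.2, 0.0, 0.4]
finger_gap: 0.431
grip_force: 41.0
```

```bash
python3 -m jog '[{"wx":0,"wy":0,"wz":0,"dx":0,"dy":0,"dz":1,"grip":-1},{"wx":0,"wy":0,"wz":0,"dx":0,"dy":0,"dz":0,"grip":-1},{"wx":0,"wy":0,"wz":0,"dx":0,"dy":0,"dz":0,"grip":-1}]'
```

```text
clock: 12.9
tool_pos: [0.665, 0.1121, 0.0548]
tool_rot: [3.141, -0.001, 0.797]
force: [-2.0, 0.7, 6.1]
finger_gap: 0.428
grip_force: 41.7
```

```bash
python3 -m jog '[{"wx":0,"wy":0,"wz":0,"dx":0,"dy":0,"dz":0,"grip":0},{"wx":0,"wy":0,"wz":0,"dx":0,"dy":0,"dz":0,"grip":0.3},{"wx":0,"wy":0,"wz":0,"dx":0,"dy":0,"dz":0,"grip":0.7},{"wx":0,"wy":0,"wz":0,"dx":0,"dy":0,"dz":0,"grip":1},{"wx":0,"wy":0,"wz":0,"dx":0,"dy":0,"dz":0,"grip":1},{"wx":0,"wy":0,"wz":0,"dx":0,"dy":0,"dz":0,"grip":1},{"wx":0,"wy":0,"wz":0,"dx":0,"dy":0,"dz":-10,"grip":1},{"wx":0,"wy":0,"wz":0,"dx":0,"dy":0,"dz":-30,"grip":1},{"wx":0,"wy":0,"wz":0,"dx":0,"dy":0,"dz":-40,"grip":1},{"wx":0,"wy":0,"wz":0,"dx":0,"dy":0,"dz":-40,"grip":1},{"wx":0,"wy":0,"wz":0,"dx":0,"dy":0,"dz":-30,"grip":1},{"wx":0,"wy":0,"wz":0,"dx":0,"dy":0,"dz":-20,"grip":1},{"wx":0,"wy":0,"wz":0,"dx":0,"dy":0,"dz":0,"grip":1}]'
python3 -m jog '[{"wx":0,"wy":0,"wz":0,"dx":-16,"dy":12,"dz":0,"grip":1},{"wx":0,"wy":0,"wz":0,"dx":-30,"dy":23,"dz":0,"grip":1},{"wx":0,"wy":0,"wz":0,"dx":-30,"dy":23,"dz":0,"grip":1},{"wx":0,"wy":0,"wz":0,"dx":-30,"dy":23,"dz":0,"grip":1},{"wx":0,"wy":0,"wz":0,"dx":-30,"dy":23,"dz":0,"grip":1},{"wx":0,"wy":0,"wz":0,"dx":-30,"dy":23,"dz":0,"grip":1},{"wx":0,"wy":0,"wz":0,"dx":-30,"dy":23,"dz":0,"grip":1},{"wx":0,"wy":0,"wz":0,"dx":-30,"dy":23,"dz":0,"grip":1},{"wx":0,"wy":0,"wz":0,"dx":-30,"dy":23,"dz":0,"grip":1},{"wx":0,"wy":0,"wz":0,"dx":-28,"dy":22,"dz":0,"grip":1},{"wx":0,"wy":0,"wz":0,"dx":-16,"dy":12,"dz":0,"grip":1},{"wx":0,"wy":0,"wz":0,"dx":-8,"dy":6,"dz":0,"grip":1},{"wx":0,"wy":0,"wz":0,"dx":0,"dy":0,"dz":0,"grip":1},{"wx":0,"wy":0,"wz":0,"dx":0,"dy":0,"dz":0,"grip":1},{"wx":0,"wy":0,"wz":0,"dx":0,"dy":0,"dz":0,"grip":1}]'
python3 look.py w8 green,red,white,blue
```

```text
clock: 13.98
tool_pos: [0.6677, 0.1122, 0.2304]
tool_rot: [3.135, -0.008, 0.797]
force: [1.1, 0.1, -0.0]
finger_gap: 1.0
grip_force: 0.0
clock: 15.23
tool_pos: [0.6179, -0.2715, 0.2231]
tool_rot: [-3.14, -0.001, 0.798]
force: [-0.5, 0.4, 0.2]
finger_gap: 1.001
grip_force: 0.0
[ 0.6179 -0.2715  0.2231] [-3.1403 -0.0006  0.7979] 15.2333 1.0008147026892726
green 585 [15. 52.] [ 2 39 27 28] z.115 [ 0.5638 -0.0601] z.02 [0.5237 0.    ]
red 770 [271. 270.] [235 251  61  46] z.115 [ 0.573 -0.337] z.02 [ 0.5364 -0.382 ]
red 242 [264. 327.] [255 315  18  21] z.115 [ 0.5218 -0.3803] z.02 [ 0.4657 -0.4417]
white 485 [459. 299.] [437 287  45  25] z.115 [ 0.6852 -0.4902] z.02 [ 0.6912 -0.5934]
white 254 [501. 317.] [486 304  26  30] z.115 [ 0.703  -0.5356] z.02 [ 0.7157 -0.6561]
white 523 [426. 375.] [409 364  37  20] z.115 [ 0.6049 -0.5473] z.02 [ 0.5803 -0.6722]
blue 344 [261. 196.] [251 186  22  20] z.115 [ 0.6191 -0.2753] z.02 [ 0.5999 -0.2969]
```

View pics/w8.png

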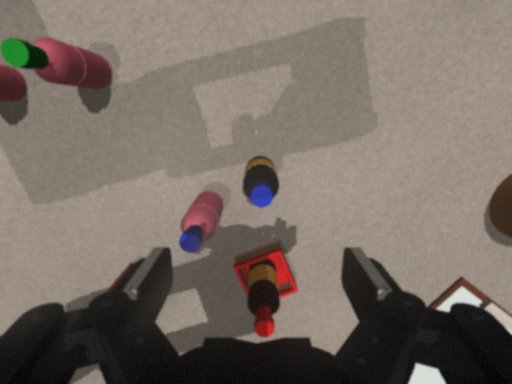

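The red bottle stands centred in its carton (base (264,275)). The blue wine capsule is at (261,196), dark with a yellow label, and the pink one at (191,238) is clear of the fingers. Correcting by (-2, 3) mm and gripping.

```bash
python3 -m jog '[{"wx":0,"wy":0,"wz":0,"dx":-2,"dy":3,"dz":20,"grip":1},{"wx":0,"wy":0,"wz":0,"dx":0,"dy":0,"dz":35,"grip":1},{"wx":0,"wy":0,"wz":0,"dx":0,"dy":0,"dz":35,"grip":1},{"wx":0,"wy":0,"wz":0,"dx":0,"dy":0,"dz":35,"grip":1},{"wx":0,"wy":0,"wz":0,"dx":0,"dy":0,"dz":28,"grip":1},{"wx":0,"wy":0,"wz":0,"dx":0,"dy":0,"dz":14,"grip":1},{"wx":0,"wy":0,"wz":0,"dx":0,"dy":0,"dz":7,"grip":1},{"wx":0,"wy":0,"wz":0,"dx":0,"dy":0,"dz":0,"grip":0.2},{"wx":0,"wy":0,"wz":0,"dx":0,"dy":0,"dz":0,"grip":-1},{"wx":0,"wy":0,"wz":0,"dx":0,"dy":0,"dz":0,"grip":-1},{"wx":0,"wy":0,"wz":0,"dx":0,"dy":0,"dz":0,"grip":-1},{"wx":0,"wy":0,"wz":0,"dx":0,"dy":0,"dz":0,"grip":-1},{"wx":0,"wy":0,"wz":0,"dx":0,"dy":0,"dz":0,"grip":-1},{"wx":0,"wy":0,"wz":0,"dx":0,"dy":0,"dz":0,"grip":-1}]' 40
```

```text
clock: 16.45
tool_pos: [0.6196, -0.2771, 0.0513]
tool_rot: [3.139, -0.001, 0.797]
force: [-0.6, 0.1, 6.1]
finger_gap: 0.432
grip_force: 39.9
```

```bash
python3 -m jog '[{"wx":0,"wy":0,"wz":0,"dx":0,"dy":0,"dz":-15,"grip":-1},{"wx":0,"wy":0,"wz":0,"dx":0,"dy":0,"dz":-35,"grip":-1},{"wx":0,"wy":0,"wz":0,"dx":0,"dy":0,"dz":-40,"grip":-1},{"wx":0,"wy":0,"wz":0,"dx":0,"dy":0,"dz":-35,"grip":-1},{"wx":0,"wy":0,"wz":0,"dx":0,"dy":0,"dz":-25,"grip":-1},{"wx":0,"wy":0,"wz":0,"dx":0,"dy":0,"dz":0,"grip":-1}]'
python3 -m jog '[{"wx":0,"wy":0,"wz":0,"dx":15,"dy":-16,"dz":0,"grip":-1},{"wx":0,"wy":0,"wz":0,"dx":27,"dy":-29,"dz":0,"grip":-1},{"wx":0,"wy":0,"wz":0,"dx":27,"dy":-29,"dz":0,"grip":-1},{"wx":0,"wy":0,"wz":0,"dx":27,"dy":-29,"dz":0,"grip":-1},{"wx":0,"wy":0,"wz":0,"dx":27,"dy":-29,"dz":0,"grip":-1},{"wx":0,"wy":0,"wz":0,"dx":27,"dy":-29,"dz":0,"grip":-1},{"wx":0,"wy":0,"wz":0,"dx":27,"dy":-29,"dz":0,"grip":-1},{"wx":0,"wy":0,"wz":0,"dx":27,"dy":-29,"dz":0,"grip":-1},{"wx":0,"wy":0,"wz":0,"dx":27,"dy":-29,"dz":0,"grip":-1},{"wx":0,"wy":0,"wz":0,"dx":27,"dy":-29,"dz":0,"grip":-1},{"wx":0,"wy":0,"wz":0,"dx":27,"dy":-29,"dz":0,"grip":-1},{"wx":0,"wy":0,"wz":0,"dx":27,"dy":-28,"dz":0,"grip":-1},{"wx":0,"wy":0,"wz":0,"dx":20,"dy":-20,"dz":0,"grip":-1},{"wx":0,"wy":0,"wz":0,"dx":15,"dy":-16,"dz":0,"grip":-1},{"wx":0,"wy":0,"wz":0,"dx":7,"dy":-8,"dz":0,"grip":-1},{"wx":0,"wy":0,"wz":0,"dx":0,"dy":0,"dz":0,"grip":-1},{"wx":0,"wy":0,"wz":0,"dx":0,"dy":0,"dz":0,"grip":-1},{"wx":0,"wy":0,"wz":0,"dx":0,"dy":0,"dz":0,"grip":-1}]'
python3 carton.py w9 white
python3 - <<'E'
from h import *
go(.5987,.2428,.055)
E
```

```text
clock: 16.95
tool_pos: [0.6221, -0.2789, 0.2071]
tool_rot: [3.13, -0.003, 0.797]
force: [0.8, -0.9, -1.0]
finger_gap: 0.431
grip_force: 40.7
clock: 18.45
tool_pos: [0.5956, 0.239, 0.199]
tool_rot: [3.141, 0.001, 0.796]
force: [-0.4, -0.7, -2.3]
finger_gap: 0.429
grip_force: 40.7
(0, 0, 512, 374) rect mm [556.8 204.9] [440.6 691.9] 46
[0.5956 0.239  0.199 ] [3.1413 0.0011 0.796 ] [-0.3633 -0.7431 -2.2828] 0.42859729007177816
move mm [  5.   -0.7 144.2] from [0.5958 0.2388 0.1992] [3.1414 0.0008 0.7953] 18.5
```

View pics/w9.png

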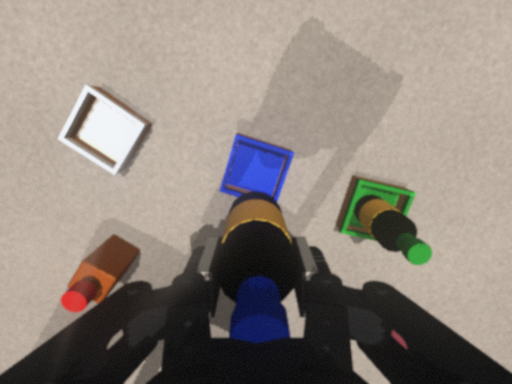

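The green bottle stands inside its carton at (385,220). The blue carton's visible rim runs (237,135) to (293,152) in front of the held bottle, and the white carton is at about (105,130). Shifting 5 mm and lowering.

```bash
python3 -m jog '[{"wx":0,"wy":0,"wz":0,"dx":5,"dy":-1,"dz":20,"grip":-1},{"wx":0,"wy":0,"wz":0,"dx":0,"dy":0,"dz":35,"grip":-1},{"wx":0,"wy":0,"wz":0,"dx":0,"dy":0,"dz":30,"grip":-1},{"wx":0,"wy":0,"wz":0,"dx":0,"dy":0,"dz":10,"grip":-1},{"wx":0,"wy":0,"wz":0,"dx":0,"dy":0,"dz":0,"grip":-1},{"wx":0,"wy":0,"wz":0,"dx":0,"dy":0,"dz":0,"grip":-1}]'
python3 - <<'E'
from h import *
go(.5987,.2428,.055)
E
```

```text
clock: 19.0
tool_pos: [0.5988, 0.244, 0.1047]
tool_rot: [-3.141, 0.0, 0.796]
force: [0.7, 0.4, -0.2]
finger_gap: 0.429
grip_force: 40.7
move mm [-0.9  0.7 49.7] from [0.5988 0.244  0.1047] [-3.1414  0.0004  0.7957] 19.0
```

```bash
python3 -m jog '[{"wx":0,"wy":0,"wz":0,"dx":-1,"dy":1,"dz":14,"grip":-1},{"wx":0,"wy":0,"wz":0,"dx":0,"dy":0,"dz":16,"grip":-1},{"wx":0,"wy":0,"wz":0,"dx":0,"dy":0,"dz":9,"grip":-1},{"wx":0,"wy":0,"wz":0,"dx":0,"dy":0,"dz":4,"grip":-1},{"wx":0,"wy":0,"wz":0,"dx":0,"dy":0,"dz":2,"grip":-1},{"wx":0,"wy":0,"wz":0,"dx":0,"dy":0,"dz":2,"grip":-1},{"wx":0,"wy":0,"wz":0,"dx":0,"dy":0,"dz":1,"grip":-1},{"wx":0,"wy":0,"wz":0,"dx":0,"dy":0,"dz":1,"grip":-1},{"wx":0,"wy":0,"wz":0,"dx":0,"dy":0,"dz":0,"grip":-1},{"wx":0,"wy":0,"wz":0,"dx":0,"dy":0,"dz":0,"grip":-1}]'
```

```text
clock: 19.83
tool_pos: [0.5987, 0.2436, 0.0557]
tool_rot: [3.141, -0.0, 0.797]
force: [1.2, -0.2, -1.9]
finger_gap: 0.427
grip_force: 40.7
```

```bash
python3 -m jog '[{"wx":0,"wy":0,"wz":0,"dx":0,"dy":0,"dz":1,"grip":-1},{"wx":0,"wy":0,"wz":0,"dx":0,"dy":0,"dz":0,"grip":-1},{"wx":0,"wy":0,"wz":0,"dx":0,"dy":0,"dz":0,"grip":-1}]'
```

```text
clock: 20.08
tool_pos: [0.5989, 0.2438, 0.0554]
tool_rot: [3.141, -0.001, 0.797]
force: [-1.4, 0.3, 5.9]
finger_gap: 0.429
grip_force: 41.3
```

```bash
python3 -m jog '[{"wx":0,"wy":0,"wz":0,"dx":0,"dy":0,"dz":0,"grip":0},{"wx":0,"wy":0,"wz":0,"dx":0,"dy":0,"dz":0,"grip":0.3},{"wx":0,"wy":0,"wz":0,"dx":0,"dy":0,"dz":0,"grip":0.7},{"wx":0,"wy":0,"wz":0,"dx":0,"dy":0,"dz":0,"grip":1},{"wx":0,"wy":0,"wz":0,"dx":0,"dy":0,"dz":0,"grip":1},{"wx":0,"wy":0,"wz":0,"dx":0,"dy":0,"dz":0,"grip":1},{"wx":0,"wy":0,"wz":0,"dx":0,"dy":0,"dz":-10,"grip":1},{"wx":0,"wy":0,"wz":0,"dx":0,"dy":0,"dz":-30,"grip":1},{"wx":0,"wy":0,"wz":0,"dx":0,"dy":0,"dz":-40,"grip":1},{"wx":0,"wy":0,"wz":0,"dx":0,"dy":0,"dz":-40,"grip":1},{"wx":0,"wy":0,"wz":0,"dx":0,"dy":0,"dz":-30,"grip":1},{"wx":0,"wy":0,"wz":0,"dx":0,"dy":0,"dz":-20,"grip":1},{"wx":0,"wy":0,"wz":0,"dx":0,"dy":0,"dz":0,"grip":1}]'
python3 -m jog '[{"wx":0,"wy":0,"wz":0,"dx":-18,"dy":1,"dz":0,"grip":1},{"wx":0,"wy":0,"wz":0,"dx":-36,"dy":2,"dz":0,"grip":1},{"wx":0,"wy":0,"wz":0,"dx":-36,"dy":2,"dz":0,"grip":1},{"wx":0,"wy":0,"wz":0,"dx":-36,"dy":2,"dz":0,"grip":1},{"wx":0,"wy":0,"wz":0,"dx":-30,"dy":2,"dz":0,"grip":1},{"wx":0,"wy":0,"wz":0,"dx":-18,"dy":1,"dz":0,"grip":1},{"wx":0,"wy":0,"wz":0,"dx":-7,"dy":0,"dz":0,"grip":1},{"wx":0,"wy":0,"wz":0,"dx":0,"dy":0,"dz":0,"grip":1},{"wx":0,"wy":0,"wz":0,"dx":0,"dy":0,"dz":0,"grip":1},{"wx":0,"wy":0,"wz":0,"dx":0,"dy":0,"dz":0,"grip":1}]'
sed -i "s/'white':(S<35)&(V>150)/'white':(S<25)\&(V>190)/" h.py
python3 look.py w10 white,green,blue
python3 - <<'E'
from h import *
# white carton from w9 rim corners, pose at that shot
p=arm.camera_params("wrist");T=wrist_T({"tool_rot":[3.1413,.0011,.796],"tool_pos":[.5956,.239,.199]},p)
q=np.array([onplane(p,u,.026,T) for u in[(92,86),(151,124),(118,174),(59,137)]]);print(q,q.mean(0))
E
```

```text
clock: 21.17
tool_pos: [0.6017, 0.2445, 0.2311]
tool_rot: [3.137, -0.009, 0.797]
force: [-0.1, -0.2, 0.3]
finger_gap: 0.998
grip_force: 0.0
clock: 22.0
tool_pos: [0.4804, 0.1078, 0.2245]
tool_rot: [3.141, -0.001, 0.797]
force: [-0.5, -0.2, -0.3]
finger_gap: 1.002
grip_force: 0.0
[0.4804 0.1078 0.2245] [ 3.1412 -0.0013  0.7971] 22.0 1.0015394844148742
white 345 [257. 195.] [247 185  21  21] z.115 [0.4788 0.1069] z.02 [0.4588 0.0865]
green 489 [355.  45.] [341  14  30  66] z.115 [0.6185 0.1402] z.02 [0.6511 0.1324]
green 571 [427.  30.] [414  17  27  29] z.115 [0.6632 0.1097] z.02 [0.7128 0.0904]
green 221 [390.  78.] [378  64  27  25] z.115 [0.6233 0.1024] z.02 [0.6578 0.0804]
green 242 [440. 254.] [430 246  20  17] z.115 [ 0.5626 -0.0581] z.02 [ 0.5741 -0.1407]
green 209 [334. 267.] [326 259  16  17] z.115 [0.4814 0.0012] z.02 [ 0.4623 -0.0591]
blue 1434 [246.  20.] [208   0  72  43] z.115 [0.5699 0.2116] z.02 [0.5842 0.2308]
[[0.5422 0.4223 0.026 ]
 [0.5557 0.3576 0.026 ]
 [0.4879 0.3487 0.026 ]
 [0.4759 0.4163 0.026 ]] [0.5154 0.3862 0.026 ]
```

View pics/w10.png

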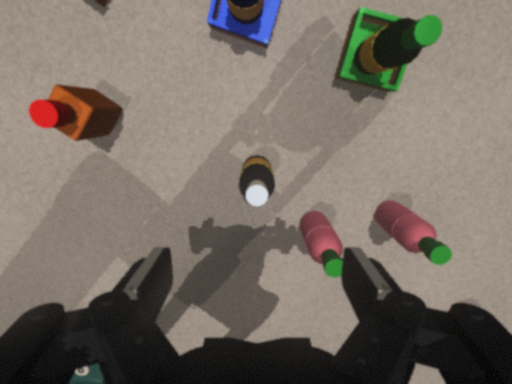

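The white capsule is at (257,195), dark with a yellow label and within 2 mm of centre. The blue base at (245,8) and green base at (372,60) both stand in their cartons. Gripping the white one.

```bash
python3 -m jog '[{"wx":0,"wy":0,"wz":0,"dx":-2,"dy":0,"dz":20,"grip":1},{"wx":0,"wy":0,"wz":0,"dx":0,"dy":0,"dz":35,"grip":1},{"wx":0,"wy":0,"wz":0,"dx":0,"dy":0,"dz":35,"grip":1},{"wx":0,"wy":0,"wz":0,"dx":0,"dy":0,"dz":35,"grip":1},{"wx":0,"wy":0,"wz":0,"dx":0,"dy":0,"dz":28,"grip":1},{"wx":0,"wy":0,"wz":0,"dx":0,"dy":0,"dz":14,"grip":1},{"wx":0,"wy":0,"wz":0,"dx":0,"dy":0,"dz":8,"grip":1},{"wx":0,"wy":0,"wz":0,"dx":0,"dy":0,"dz":0,"grip":0.2},{"wx":0,"wy":0,"wz":0,"dx":0,"dy":0,"dz":0,"grip":-1},{"wx":0,"wy":0,"wz":0,"dx":0,"dy":0,"dz":0,"grip":-1},{"wx":0,"wy":0,"wz":0,"dx":0,"dy":0,"dz":0,"grip":-1},{"wx":0,"wy":0,"wz":0,"dx":0,"dy":0,"dz":0,"grip":-1},{"wx":0,"wy":0,"wz":0,"dx":0,"dy":0,"dz":0,"grip":-1},{"wx":0,"wy":0,"wz":0,"dx":0,"dy":0,"dz":0,"grip":-1}]' 40
```

```text
clock: 23.22
tool_pos: [0.4789, 0.1059, 0.0507]
tool_rot: [3.14, -0.002, 0.797]
force: [-1.5, 1.5, 5.9]
finger_gap: 0.431
grip_force: 40.0
```

```bash
python3 -m jog '[{"wx":0,"wy":0,"wz":0,"dx":0,"dy":0,"dz":-15,"grip":-1},{"wx":0,"wy":0,"wz":0,"dx":0,"dy":0,"dz":-35,"grip":-1},{"wx":0,"wy":0,"wz":0,"dx":0,"dy":0,"dz":-40,"grip":-1},{"wx":0,"wy":0,"wz":0,"dx":0,"dy":0,"dz":-35,"grip":-1},{"wx":0,"wy":0,"wz":0,"dx":0,"dy":0,"dz":-25,"grip":-1},{"wx":0,"wy":0,"wz":0,"dx":0,"dy":0,"dz":0,"grip":-1},{"wx":0,"wy":0,"wz":0,"dx":15,"dy":-15,"dz":0,"grip":-1},{"wx":0,"wy":0,"wz":0,"dx":28,"dy":-28,"dz":0,"grip":-1},{"wx":0,"wy":0,"wz":0,"dx":28,"dy":-28,"dz":0,"grip":-1},{"wx":0,"wy":0,"wz":0,"dx":28,"dy":-28,"dz":0,"grip":-1},{"wx":0,"wy":0,"wz":0,"dx":28,"dy":-28,"dz":0,"grip":-1},{"wx":0,"wy":0,"wz":0,"dx":28,"dy":-28,"dz":0,"grip":-1},{"wx":0,"wy":0,"wz":0,"dx":12,"dy":-12,"dz":0,"grip":-1},{"wx":0,"wy":0,"wz":0,"dx":5,"dy":-6,"dz":0,"grip":-1},{"wx":0,"wy":0,"wz":0,"dx":0,"dy":0,"dz":0,"grip":-1},{"wx":0,"wy":0,"wz":0,"dx":0,"dy":0,"dz":0,"grip":-1},{"wx":0,"wy":0,"wz":0,"dx":0,"dy":0,"dz":0,"grip":-1}]'
sed -i "s/'white':(S<40)&(V>145)/'white':(S<25)\&(V>190)/" carton.py
python3 carton.py w11 white
```

```text
clock: 24.63
tool_pos: [0.4738, 0.3479, 0.1988]
tool_rot: [3.142, 0.002, 0.796]
force: [0.1, -0.7, -2.6]
finger_gap: 0.427
grip_force: 41.0
(212, 78, 88, 90) rect mm [511.6 389.7] [66.9 67.5] 10
[0.4738 0.3479 0.1988] [3.1415 0.0017 0.7959] [ 0.1222 -0.6516 -2.5817] 0.42673140321124864
```

View pics/w11.png

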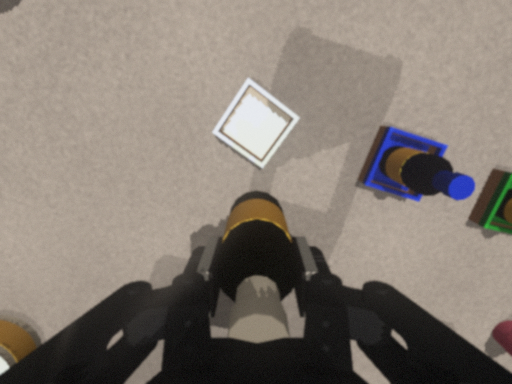

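The white carton is seen whole at (256,123), centred at (512,390) mm. The blue bottle stands in its carton at (410,168). Going over and lowering.

```bash
python3 -m jog '[{"wx":0,"wy":0,"wz":0,"dx":16,"dy":-1,"dz":0,"grip":-1},{"wx":0,"wy":0,"wz":0,"dx":24,"dy":-1,"dz":0,"grip":-1},{"wx":0,"wy":0,"wz":0,"dx":12,"dy":0,"dz":0,"grip":-1},{"wx":0,"wy":0,"wz":0,"dx":4,"dy":0,"dz":0,"grip":-1},{"wx":0,"wy":0,"wz":0,"dx":0,"dy":0,"dz":25,"grip":-1},{"wx":0,"wy":0,"wz":0,"dx":0,"dy":0,"dz":35,"grip":-1},{"wx":0,"wy":0,"wz":0,"dx":0,"dy":0,"dz":28,"grip":-1},{"wx":0,"wy":0,"wz":0,"dx":0,"dy":0,"dz":10,"grip":-1},{"wx":0,"wy":0,"wz":0,"dx":0,"dy":0,"dz":0,"grip":-1},{"wx":0,"wy":0,"wz":0,"dx":0,"dy":0,"dz":0,"grip":-1}]'
python3 - <<'E'
from h import *
go(.5116,.3897,.055)
E
```

```text
clock: 25.52
tool_pos: [0.512, 0.3903, 0.1017]
tool_rot: [-3.141, 0.001, 0.796]
force: [0.5, 0.6, -2.4]
finger_gap: 0.431
grip_force: 41.0
move mm [-0.7  0.1 46.7] from [0.512  0.3903 0.1017] [-3.1415  0.0006  0.796 ] 25.5167
```

```bash
python3 -m jog '[{"wx":0,"wy":0,"wz":0,"dx":-1,"dy":0,"dz":12,"grip":-1},{"wx":0,"wy":0,"wz":0,"dx":0,"dy":0,"dz":15,"grip":-1},{"wx":0,"wy":0,"wz":0,"dx":0,"dy":0,"dz":9,"grip":-1},{"wx":0,"wy":0,"wz":0,"dx":0,"dy":0,"dz":4,"grip":-1},{"wx":0,"wy":0,"wz":0,"dx":0,"dy":0,"dz":2,"grip":-1},{"wx":0,"wy":0,"wz":0,"dx":0,"dy":0,"dz":2,"grip":-1},{"wx":0,"wy":0,"wz":0,"dx":0,"dy":0,"dz":1,"grip":-1},{"wx":0,"wy":0,"wz":0,"dx":0,"dy":0,"dz":1,"grip":-1},{"wx":0,"wy":0,"wz":0,"dx":0,"dy":0,"dz":1,"grip":-1},{"wx":0,"wy":0,"wz":0,"dx":0,"dy":0,"dz":0,"grip":-1},{"wx":0,"wy":0,"wz":0,"dx":0,"dy":0,"dz":0,"grip":-1}]'
```

```text
clock: 26.43
tool_pos: [0.5116, 0.3905, 0.0548]
tool_rot: [3.141, -0.001, 0.797]
force: [-0.2, -0.1, 0.1]
finger_gap: 0.432
grip_force: 41.2
```

```bash
python3 -m jog '[{"wx":0,"wy":0,"wz":0,"dx":0,"dy":0,"dz":1,"grip":-1},{"wx":0,"wy":0,"wz":0,"dx":0,"dy":0,"dz":0,"grip":-1},{"wx":0,"wy":0,"wz":0,"dx":0,"dy":0,"dz":0,"grip":-1}]'
```

```text
clock: 26.68
tool_pos: [0.5118, 0.3907, 0.0548]
tool_rot: [3.141, -0.002, 0.797]
force: [-1.8, -0.8, 6.9]
finger_gap: 0.428
grip_force: 41.9
```

Touchdown. Releasing, rising and checking.

```bash
python3 -m jog '[{"wx":0,"wy":0,"wz":0,"dx":0,"dy":0,"dz":0,"grip":0},{"wx":0,"wy":0,"wz":0,"dx":0,"dy":0,"dz":0,"grip":0.3},{"wx":0,"wy":0,"wz":0,"dx":0,"dy":0,"dz":0,"grip":0.7},{"wx":0,"wy":0,"wz":0,"dx":0,"dy":0,"dz":0,"grip":1},{"wx":0,"wy":0,"wz":0,"dx":0,"dy":0,"dz":0,"grip":1},{"wx":0,"wy":0,"wz":0,"dx":0,"dy":0,"dz":0,"grip":1},{"wx":0,"wy":0,"wz":0,"dx":0,"dy":0,"dz":-10,"grip":1},{"wx":0,"wy":0,"wz":0,"dx":0,"dy":0,"dz":-30,"grip":1},{"wx":0,"wy":0,"wz":0,"dx":0,"dy":0,"dz":-40,"grip":1},{"wx":0,"wy":0,"wz":0,"dx":0,"dy":0,"dz":-40,"grip":1},{"wx":0,"wy":0,"wz":0,"dx":0,"dy":0,"dz":-40,"grip":1},{"wx":0,"wy":0,"wz":0,"dx":0,"dy":0,"dz":-30,"grip":1},{"wx":0,"wy":0,"wz":0,"dx":0,"dy":0,"dz":-15,"grip":1},{"wx":0,"wy":0,"wz":0,"dx":0,"dy":0,"dz":0,"grip":1},{"wx":0,"wy":0,"wz":0,"dx":0,"dy":0,"dz":0,"grip":1},{"wx":0,"wy":0,"wz":0,"dx":0,"dy":0,"dz":0,"grip":1}]'
python3 - <<'E'
from h import *
im=np.hstack([arm.capture("wrist"),arm.capture("side")])
cv2.imwrite("pics/end.png",cv2.resize(im[:,:,::-1],(800,300),interpolation=cv2.INTER_AREA))
E
```

```text
clock: 28.02
tool_pos: [0.5105, 0.3897, 0.2574]
tool_rot: [-3.141, 0.002, 0.797]
force: [-0.4, -0.4, -1.4]
finger_gap: 1.0
grip_force: 0.0
```

View pics/end.png

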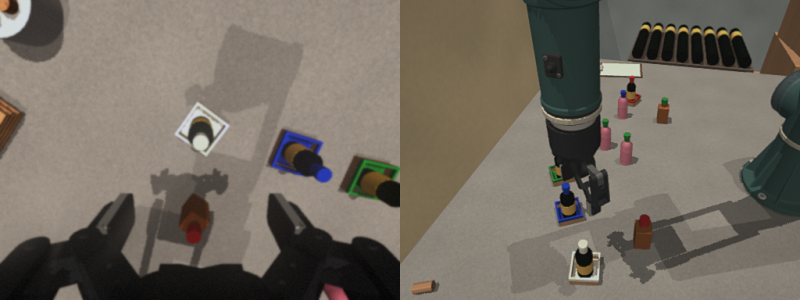

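The white bottle at (202,130), the blue at (303,157) and the green at (378,185) stand in their own cartons. The side view also shows the red one in its carton at (632,92). Both oil bottles and all the pink ones are upright where they were, and the gripper is clear.

```bash
python3 -c "
from station import arm
print(arm.hand_in())"
```

```text
the job is handed in; nothing more can be done
None
```

All four wine bottles stand upright in their matching cartons, the oil bottles and pink look-alikes were left where they stood, and the job was handed in at about 28 s of the 115 s allowed.

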